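# Sample rack under the inspection lamp

## Robot

A 6-joint arm with a two-finger parallel gripper is mounted at the origin on the work surface. World frame = base frame: x ahead of the robot, y to its left, z up, the work surface at z = 0. Lengths are in m, angles in rad, forces in N, time in s.
With the tool pointing down it reaches from about 0.325 to 0.775 m from the base axis. Payload 5.5 kg.
Tool frame: the origin (TCP) lies on the centre line of the jaws, within the pads' length; the fingertips stand bot.finger_overhang ahead of it and the grasp point (between the pads) lies 8 mm behind it (bot.finger_overhang is the distance from the TCP to the fingertips, in m); z points along the fingers, y is the line along which they close (so a half turn about z gives the same grasp; the last joint's range is limited). The gripper opens to 88 mm and grips with 3 to 60 N. Pads are 20 mm wide; open, the fingers measure 115 mm over their backs; the gripper's body (75 mm by 178 mm) begins 61 mm behind the grasp point.
Start: joints at [1.211, 0.091, 1.231, -0, 1.82, -0.057], TCP at [0.179, 0.573, 0.234] pointing down, gripper open.
Joint ranges: [-2.87, 2.87], [-0.86, 2.18], [0.17, 2.46], [-1.51, 4.65], [0.06, 2.69], [-2.65, 2.65]. Speed limits (rad/s): [2.57, 2.57, 3.01, 3.14, 3.14, 3.14].

## Interface

Orientations are given as a unit quaternion [x, y, z, w].
In Python, from bench import bot gives the robot as it stands.
- The arm moves only by the tool servo_tool, never from a script. Its argument "moves" is one flat list of numbers, 4 for each row, row after row: the shift along the tool's x, y, z in cm, then the turn about the tool's z in units of 5 degrees (1.0 is 5 degrees). In form: [dx, dy, dz, yaw, dx, dy, dz, yaw, ...]. A call has 1 to 5 rows; each row shifts and turns the commanded pose from where the row before left it, along the tool's axes as they then stand; what a row does not reach is not made up. A row lasts 1/12 s, in which the tool goes at most 41.7 mm and 7.16 degrees, less where a joint would pass 70% of its speed; a pose out of reach is approached as far as the arm can. A call with a gripper value outside its range is refused whole. "gripper" is the opening, from 0 (shut) to 1 (fully open), set as the call begins (left out, the last holds). The fingers move at their own pace and stop on an object; "force" is the grip in N (left out, the last holds). Time passes only in rows, so rows that do not move let the fingers close. It gives the time, the measured TCP pose, the force, the opening and the grip force at its end, in the units of the state.
- bot.get_state(): the state, without advancing time (a new reading comes with each control period).
- bot.camera(name): name is "scene" or "side" or "wrist"; returns a dict with "pixels" (400x640x3 uint8, blue, green, red), "fx", "fy", "cx", "cy" (pixels), "R" (3x3) and "t" (3): a world point X has camera coordinates R X + t. Camera axes: x right, y down, z forward; pixel columns grow to the right and rows downward; lengths in m; the calibration is good to about 2 mm. The wrist camera is an equidistant fisheye: a pixel r from the principal point sees the ray r / f radians off the axis. A picture is of the moment at which its call begins. There is no depth.
- bot.finish_job(): hands the job in; it is judged then, once.
The state is a dict: "time": time; "joints": joint angles; "dq": joint speeds; "effort": joint torques, N m; "ee_pos": TCP position; "orientation": TCP orientation; "ft_force": force on the tool from outside, world axes, zero at the start; "wrist_torque": the same for the moment, N m; "width": opening from 0.0 (shut) to 1.0 (fully open); "gripper_force": force on a finger pad.
Only numpy, scipy, OpenCV 4.12 (cv2) and the standard library are available. Lean on these libraries where they do the work, as an engineer would, in place of code of your own. Each camera call takes 0.05 s, during which the arm holds its last target. There are 200 camera calls.

## Task

Slide the full white rack of sample tubes along the table into the open bay of the inspection stand, between the guide rails and squarely up against the back beam, keeping it standing. Then turn the lamp up by swinging the dimmer lever until it points the same way as the small steel pointer on its scale, and let go. Leave the pointer where it is set and do not disturb the other things on the table.

Things in the scene. Friction and masses are not known exactly. Their poses are not given: they have to be found in the camera images.
- stand: Aluminium inspection stand, fixed. Origin on the table at its middle; x points away from the robot (into the bay), y to the left. Its base beam, 40 x 540 x 30 mm high, front face at x = +24 mm, is the bay's back stop; 18 mm posts at x = +44, y = +-250 mm. Bay on the right, centred on y = -110 mm. The dimmer's scale, an upright disc of 55 mm radius, 12 mm thick, on the left at y = +110 mm.
- lamp_bar (a point): Centre of the underside of the grey lamp bar fixed across the whole stand: 50 mm deep (x from -51 to -1 mm of the stand), 540 mm long, underside 266 mm and top 300 mm above the table. The middle of the bay and the dimmer's grip lie beneath it.
- bay_home (a point): Where the rack's underside centre belongs when it stands squarely against the beam; axes as the stand's. Guide rails 20 mm high, 9 mm thick on both sides (inner faces 78 mm left and right of this point: 8 mm play each side) run from the beam to 24 mm on the robot's side of this point; from there tips flared outwards by 20 degrees go on for another 30 mm.
- rack: The full white plastic rack, loose, about 0.45 kg: 92 mm deep (its x) by 140 mm wide (its y), body 62 mm high with flat sides, holding 3 x 5 capped tubes whose black caps reach 105 mm. Origin at the centre of its underside, z up.
- dimmer (a joint): Dimmer lever angle (rad), 0 to 1.3. The lever turns about a level axis along the stand's x, in front of the scale disc. At 0 (dimmest) it leans 0.65 rad left of upright as seen by the robot, at 0.65 it stands upright, at 1.3 it leans 0.65 rad right. It stays where it is left; it needs about 2 N at the grip.
- dimmer_grip (a point): Middle of the dimmer lever's grip, a black plastic rod 20 mm in diameter and 54 mm long that lies level along the stand's x at the lever's end, 90 mm from the hinge axis, and sticks out towards the robot; this point is 24 mm from its free end. Its axes turn with the lever and equal the axes of the stand at joint value 0.
- dimmer_hinge (a point): Fixed point on the lever's hinge axis, 60 mm above the table, in the same upright plane as dimmer_grip; the axis is the stand's x.
- pointer (a joint): Angle of the pointer on the far face of the scale (rad), on the same scale as joint dimmer: the lever is set right when both values agree. Held by friction; not to be moved.
- pointer_tip (a point): Tip of the pointer, a dark steel tab 10 mm wide sticking out of the scale disc's rim on its far side, 74 mm from the hinge axis; 20 mm behind (beyond) the lever's arm.
- stapler: Blue stapler, 150 x 38 x 60 mm, lying at the left of the stand. Origin under its middle.
- tape_gun: Red packing-tape dispenser with a roll, 240 x 58 x 100 mm, at the left. Origin under the roll, handle along its x to 180 mm.
- marker: Black felt marker lying on the table in front of the dimmer, 130 x 14 x 16 mm, along its x. Origin under its middle.
- tape_roll: Brown tape roll lying flat, 90 mm across, 48 mm high. Origin under its centre.
- jar: Glass jar with black lid, 60 mm across, 85 mm high, right of the stand. Origin under its centre.
- loose_tube: Single capped tube lying behind the stand, 100 x 17 x 17 mm. Origin under its middle.
- spare_rack: Yellow, partly filled rack, 60 x 160 mm, 105 mm high with its tubes, at the right. Origin under its centre.
Things that resemble listed ones, but are neither listed nor needed, are in the scene too. Of the things like the rack, leave any that is orange; of the rest the smaller one is meant.

How it is judged:
By the outcome, as a careful person would: the job done as asked, in the order asked, and still so for the second after the job is handed in, with the robot touching nothing.
It also fails if it takes over 67 s, if anything falls off the work surface, if the arm or the gripper's body presses on something with over 40 N, if the wrist force passes 120 N, or if a joint passes its speed limit or range.

## Working session

There is one attempt and no reset: what is moved stays moved. The work goes in short steps, Python scripts to look and compute and a tool call to move; the robot and the scene stay as the last step left them, time stands still between calls to the robot, and variables do not carry over. Pictures are saved under pics/ and viewed, at most 10 in all, crops included, and the job is handed in when it is done.

Besides the shell and the picture viewer there is one more tool, called after "Request:" as name(argument=value, ...) on one line, values as JSON. servo_tool: Moves the arm, as the interface text tells. Its arguments: {"type":"object","properties":{"moves":{"type":"array","items":{"type":"number"}},"gripper":{"type":"number"},"force":{"type":"number"}},"required":["moves"]}

```bash
mkdir -p pics; ls
python3 - <<'E'
from bench import bot
import cv2,pickle
d={}
for n in("scene","side","wrist"):
    c=bot.camera(n);d[n]=c;cv2.imwrite(f"pics/{n}0.png",c["pixels"])
    print(n,c["fx"],c["cx"],c["cy"],c["R"],c["t"])
pickle.dump(d,open("cams0.pkl","wb"))
s=bot.get_state();print(s,bot.finger_overhang)
E
```

```text
pics
scene 379.66751076986947 309.9361402596747 192.75724611913896 [[ 0.70306011  0.71108138  0.00835241]
 [ 0.67493882 -0.66353398 -0.32276965]
 [-0.22397338  0.23256383 -0.94644069]] [-0.32884402 -0.31441497  1.38031857]
side 410.2454910852716 316.65382585376994 197.4343759801413 [[ 0.82261126 -0.56840873 -0.0149074 ]
 [-0.30200483 -0.41455255 -0.85845167]
 [ 0.48177152  0.71067411 -0.51267778]] [-0.43183503  0.29398642  1.04708584]
wrist 309.70691628693146 317.5133725534771 198.83006936654323 [[ 0.29878539  0.95431958 -0.00119459]
 [ 0.91685482 -0.2867079   0.27780536]
 [ 0.26477259 -0.08409945 -0.96063664]] [-0.59962149 -0.03563811  0.38950666]
{'time': 0.15, 'joints': array([ 1.21129096e+00,  9.17280455e-02,  1.23158530e+00, -2.02008367e-05,
        1.81983449e+00, -5.67009155e-02]), 'dq': array([ 2.53607061e-03, -1.63751001e-03, -2.67632591e-03,  1.07926384e-03,
        4.80573499e-04,  3.10476217e-05]), 'effort': array([ 2.16377499e-03, -4.47048533e+01, -4.06904876e+01,  6.98412582e-02,
        2.75348924e-02, -1.18438870e-04]), 'ee_pos': array([0.17885299, 0.57250147, 0.23275494]), 'orientation': array([ 1.50826873e-01,  9.88559887e-01, -7.62833163e-04, -1.51073361e-04]), 'ft_force': array([ 0.02647029, -0.49908679,  0.27272294]), 'wrist_torque': array([-0.02559606, -0.02251081,  0.02602583]), 'gripper_force': 0.0, 'width': 0.9979725365434274} 0.011
```

View pics/scene0.png

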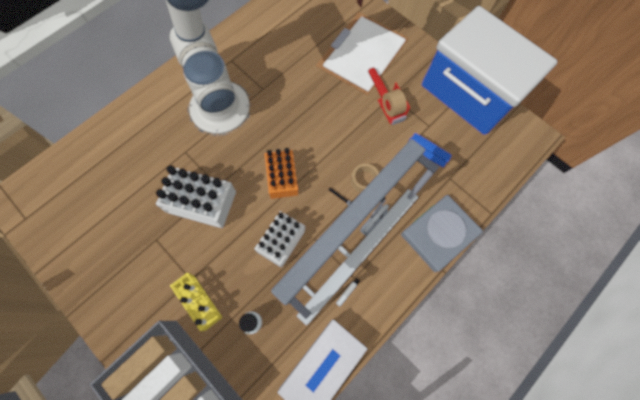

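View pics/side0.png

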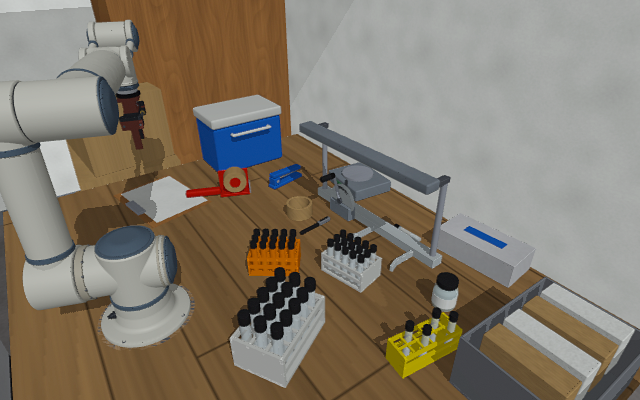

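The scene view shows two white racks: a large one at (195,195) and a small one at (280,238) in front of the bay. There is also an orange one at (282,172) and the yellow spare at (195,302). Leaving out the orange one, the smaller white rack at (280,238) fits, which is (350,262) in the side view. I'll confirm it in enlarged crops.

```bash
python3 - <<'E'
import cv2,pickle
d=pickle.load(open("cams0.pkl","rb"))
def crop(n,x,y,w,h,k,f):
    im=cv2.resize(d[n]["pixels"][y:y+h,x:x+w],None,fx=k,fy=k,interpolation=cv2.INTER_CUBIC)
    for i in range(0,w,20): cv2.putText(im,str(x+i),(i*k,9),0,.35,(0,0,255));cv2.line(im,(i*k,10),(i*k,16),(0,0,255))
    for i in range(0,h,20): cv2.putText(im,str(y+i),(0,i*k+4),0,.35,(0,0,255));cv2.line(im,(24,i*k),(30,i*k),(0,0,255))
    cv2.imwrite(f,im)
crop("scene",250,120,210,210,0+3 and 2 or 1,"pics/x.png")
crop("scene",245,130,200,150,4,"pics/sc.png")
crop("side",290,110,200,150+0,4,"pics/sd.png")
crop("scene",250,200,120,130,4,"pics/sc2.png")
E
python3 - <<'E'
import cv2,pickle
d=pickle.load(open("cams0.pkl","rb"))
def crop(n,x,y,w,h,k,f):
    im=cv2.resize(d[n]["pixels"][y:y+h,x:x+w],None,fx=k,fy=k,interpolation=cv2.INTER_CUBIC)
    for i in range(0,w,20): cv2.putText(im,str(x+i),(i*k,9),0,.35,(0,0,255));cv2.line(im,(i*k,10),(i*k,16),(0,0,255))
    for i in range(0,h,20): cv2.putText(im,str(y+i),(0,i*k+4),0,.35,(0,0,255));cv2.line(im,(24,i*k),(30,i*k),(0,0,255))
    cv2.imwrite(f,im)
crop("scene",250,130,198,198,3,"pics/sc.png")
crop("side",285,115,195,190,3,"pics/sd.png")
E
```

```text
(no output)
```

View pics/sc.png

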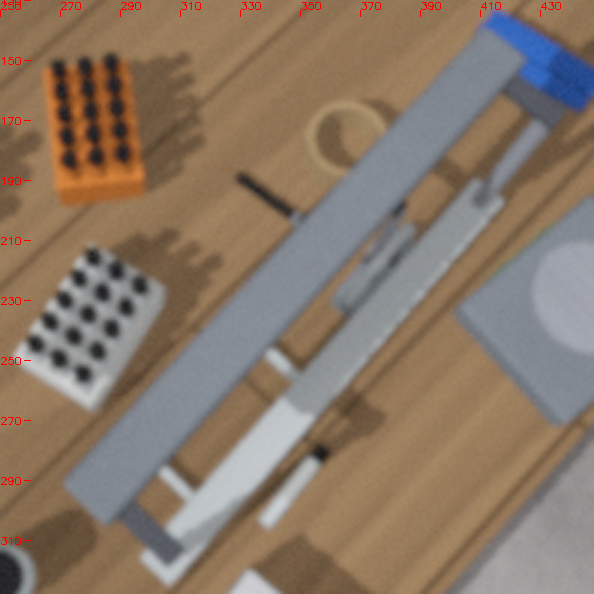

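View pics/sd.png

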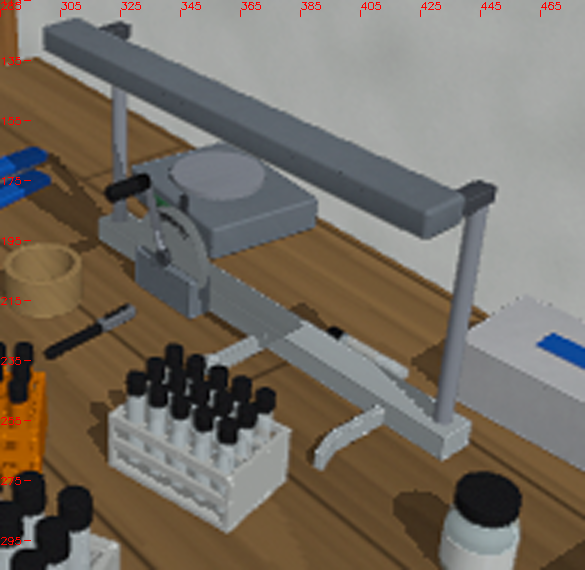

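The crops confirm it: the rack has 3 x 5 black caps and a white body, with its long face towards the robot. Its top corners in the scene view are near (279,211), (305,226), (281,267) and (255,247). The lever grip is at (321,179)-(335,176) and the pointer at (346,181) in the side view. Next I'll fit the stand and rack poses from both views.

```bash
cat > h.py <<'E'
import numpy as np
def proj(c,X):
    p=np.asarray(X)@c["R"].T+c["t"];return np.stack([c["fx"]*p[...,0]/p[...,2]+c["cx"],c["fy"]*p[...,1]/p[...,2]+c["cy"]],-1)
def projw(c,X):
    p=np.asarray(X)@c["R"].T+c["t"];r=np.linalg.norm(p[...,:2],axis=-1);k=c["fx"]*np.arctan2(r,p[...,2])/r
    return np.stack([k*p[...,0]+c["cx"],k*p[...,1]+c["cy"]],-1)
def place(q,P):
    P=np.asarray(P,float);c,s=np.cos(q[2]),np.sin(q[2])
    return np.stack([q[0]+c*P[...,0]-s*P[...,1],q[1]+s*P[...,0]+c*P[...,1],P[...,2]],-1)
E
python3 - <<'E'
import pickle,numpy as np,cv2
from scipy.optimize import least_squares
from h import *
d=pickle.load(open("cams0.pkl","rb"))
for n in d: print(n,(-d[n]["R"].T@d[n]["t"]).round(3))
S=lambda u,v:(250+u/3,130+v/3); D=lambda u,v:(285+u/3,115+v/3)
def fit(o,q0):
    def r(q): return np.concatenate([proj(d[n],place(q,np.array(P)/1000))-np.array(p) for n,P,p in o]).ravel() if 0 else np.array([proj(d[n],place(q,np.array(P)/1000))-np.array(p) for n,P,p in o]).ravel()
    s=least_squares(r,q0,loss="soft_l1");print(s.x.round(4),np.round(r(s.x).reshape(-1,2),1).tolist());return s.x
st=fit([("scene",(-51,-270,300),S(64,484)),("scene",(-1,-270,300),S(106,524)),("scene",(-51,270,300),S(484,22)),("scene",(-1,270,300),S(527,58)),
("side",(-51,-270,300),D(425,207)),("side",(-51,-270,266),D(428,238)),("side",(-51,270,300),D(45,25)),
("side",(24,-270,0),D(441,459)),("side",(24,-270,30),D(440,432)),("side",(64,-270,30),D(468,420)),("scene",(24,-270,30),S(141,556))],[.65,-.1,-.1])
rk=fit([("scene",(46,70,62),S(88,245)) if 0 else ("scene",(-46,70,62),S(88,245)),("scene",(46,70,62),S(166,288)),("scene",(46,-70,62),S(93,400)),("scene",(-46,-70,62),S(16,348)),
("side",(-46,70,62),D(110,408)),("side",(-46,70,0),D(110,460)),("side",(-46,-70,0),D(228,531)),("side",(46,-70,0),D(288,478)),("side",(46,-70,62),D(290,430)),("side",(-46,-70,62),D(228,492))],[.5,-.2,-.1])
T=np.array([.179,.573,.234])
for z in range(-10,260,30): print(z,proj(d["side"],T+[0,0,z/1000]).round(),end=";")
im=cv2.resize(d["side"]["pixels"][20:170,60:200],None,fx=4,fy=4,interpolation=2);cv2.imwrite("pics/g.png",im)
c,s=np.cos(st[2]),np.sin(st[2]);dd=rk[:2]-st[:2];print("\nrack in stand",c*dd[0]+s*dd[1],-s*dd[0]+c*dd[1],np.degrees(rk[2]-st[2]))
E
```

```text
scene [ 0.753 -0.296  1.208]
side [-0.06  -0.868  0.783]
wrist [0.109 0.595 0.383]
[ 0.6809 -0.0344  0.0502] [[-1.0, -0.9], [0.6, 0.9], [0.8, -0.7], [1.5, -1.1], [1.3, 0.6], [-1.4, 2.5], [-2.0, -0.4], [0.0, -0.0], [1.7, 0.8], [1.4, -0.7], [-0.2, -0.0]]
[ 0.5191 -0.1793  0.2188] [[1.4, -1.2], [-0.0, 0.0], [-1.2, 1.0], [-0.6, 1.7], [-0.2, 0.7], [0.0, 0.4], [-0.6, -0.2], [-0.6, 0.2], [0.2, -1.0], [0.3, -4.8]]
-10 [140. 143.];20 [138. 135.];50 [136. 126.];80 [134. 118.];110 [132. 109.];140 [129. 101.];170 [127.  91.];200 [125.  82.];230 [122.  73.];
rack in stand -0.16886266504377112 -0.1365893054429282 9.658828098398674
```

View pics/g.png

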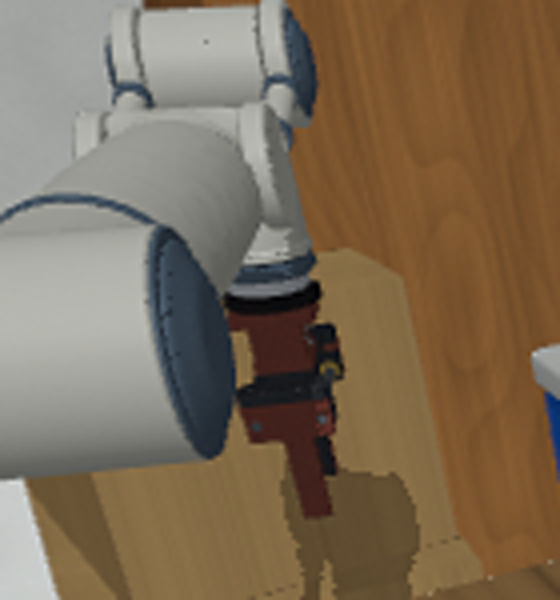

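Request:
servo_tool(moves=[-2.8, -3.0, 0, 0, -2.8, -3.0, 0, 0, -2.8, -3.0, 0, 0, -2.8, -3.0, 0, 0, -2.8, -3.0, 0, 0])

```text
time: 0.57
ee_pos: [0.268, 0.386, 0.2331]
orientation: [0.15, 0.989, -0.0, -0.0]
ft_force: [1.1, -0.0, 0.3]
width: 1.002
gripper_force: 0.0
```

Request:
servo_tool(moves=[-2.8, -3.0, 0, 0, -2.8, -3.0, 0, 0, -2.8, -3.0, 0, 0, -2.8, -3.0, 0, 0, -2.8, -3.0, 0, 0])

```text
time: 0.98
ee_pos: [0.3569, 0.201, 0.2336]
orientation: [0.151, 0.989, 0.0, 0.0]
ft_force: [0.7, 0.4, -0.3]
width: 0.999
gripper_force: 0.0
```

Request:
servo_tool(moves=[-2.8, -3.0, 0, 0, -2.8, -3.0, 0, 0, -2.8, -3.0, 0, 0, -2.8, -3.0, 0, 0, -2.8, -3.0, 0, 0])

```text
time: 1.4
ee_pos: [0.4459, 0.0158, 0.2336]
orientation: [0.151, 0.989, 0.0, 0.0]
ft_force: [0.3, 0.9, -0.7]
width: 0.999
gripper_force: 0.0
```

Request:
servo_tool(moves=[0, 0, 0, -1, 0, 0, 0, -1, 0, 0, 0, -1, 0, 0, 0, -1, 0, 0, 0, 0])

```text
time: 1.82
ee_pos: [0.4455, 0.0177, 0.2333]
orientation: [-0.024, 1.0, 0.0, -0.0]
ft_force: [-0.1, -0.4, 0.8]
width: 1.003
gripper_force: 0.0
```

Run:
```python
from bench import bot
import cv2,pickle
c=bot.camera("wrist");pickle.dump(c,open("w1.pkl","wb"))
cv2.imwrite("pics/w1.png",cv2.resize(c["pixels"],None,fx=1.25,fy=1.25,interpolation=2))
```

```text
(no output)
```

View pics/w1.png

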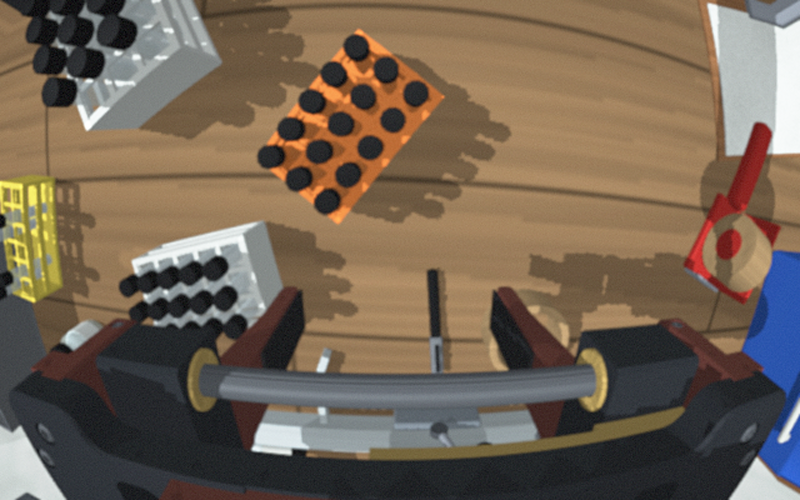

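The wrist view shows the white rack's near top corners at (133,260) and (264,222) on the enlarged picture, with the left rail tip at (325,350). The gripper hides the dimmer from this side. I'll refine the rack fit with these points and work out the side push.

Run:
```python
import pickle,numpy as np
from scipy.optimize import least_squares
from h import *
d=pickle.load(open("cams0.pkl","rb"));w=pickle.load(open("w1.pkl","rb"))
S=lambda u,v:(250+u/3,130+v/3); D=lambda u,v:(285+u/3,115+v/3);W=lambda u,v:(u/1.25,v/1.25)
o=[("scene",(-46,70,62),S(88,245)),("scene",(46,70,62),S(166,288)),("scene",(46,-70,62),S(93,400)),("scene",(-46,-70,62),S(16,348)),
("side",(-46,70,62),D(110,408)),("side",(-46,70,0),D(110,460)),("side",(-46,-70,0),D(228,531)),("side",(46,-70,0),D(288,478)),("side",(46,-70,62),D(290,430)),
("w",(-46,-70,62),W(133,261)),("w",(-46,70,62),W(264,222)),("w",(46,70,62),W(284,292))]
def r(q): return np.array([(projw(w,X) if n=="w" else proj(d[n],X))-p for n,P,p in o for X in [place(q,np.array(P)/1000)]]).ravel()
q=least_squares(r,[.519,-.179,.219],loss="soft_l1").x;print(q.round(4),r(q).reshape(-1,2).round(1).tolist())
st=np.array([.6809,-.0344,.0502])
print("rail tip pred (y+78..87,z20) ",[1.25*projw(w,place(st,np.array(P)/1000)).round(1) for P in[(-46,-32,20),(-46,-23,20),(-74,-22,20),(-74,-12,20),(-74,-22,0)]])
c,s=np.cos(st[2]),np.sin(st[2]);dd=q[:2]-st[:2];print("rack in stand",c*dd[0]+s*dd[1],-s*dd[0]+c*dd[1],np.degrees(q[2]-st[2]))
for P in[(-46,-70),(46,-70),(-46,70)]:
  X=place(q,[P[0]/1e3,P[1]/1e3,0])[:2];e=X-st[:2];print(P,X,c*e[0]+s*e[1],-s*e[0]+c*e[1])
```

```text
[ 0.5169 -0.1762  0.2639] [[0.4, -2.3], [-0.3, -2.2], [0.4, -0.3], [0.2, 1.6], [-1.6, 1.3], [-1.4, 1.0], [-0.7, -0.8], [-1.9, -1.0], [-1.2, -2.1], [0.1, -0.6], [-16.1, 6.5], [-8.1, 23.2]]
rail tip pred (y+78..87,z20)  [array([314.5, 378. ]), array([322.125, 378.375]), array([320.75 , 358.125]), array([329.5  , 358.375]), array([323.625, 349.   ])]
rack in stand -0.17086688984962733 -0.13341817424352337 12.243621070287542
(-46, -70) [ 0.49079431 -0.25579938] -0.20097578602918031 -0.21158117297597287
(46, -70) [ 0.57960947 -0.23180216] -0.11106835152677964 -0.19207083671037922
(-46, 70) [ 0.45427681 -0.12064587] -0.23066542817247504 -0.07476551177666753
```

Run:
```python
import pickle,numpy as np
from scipy.optimize import least_squares
from h import *
d=pickle.load(open("cams0.pkl","rb"));w=pickle.load(open("w1.pkl","rb"))
S=lambda u,v:(250+u/3,130+v/3); D=lambda u,v:(285+u/3,115+v/3);W=lambda u,v:(u/1.25,v/1.25)
o=[("scene",(-46,70,62),S(88,245)),("scene",(46,70,62),S(166,288)),("scene",(46,-70,62),S(93,400)),("scene",(-46,-70,62),S(16,348)),
("side",(-46,70,62),D(110,408)),("side",(-46,70,0),D(110,460)),("side",(-46,-70,0),D(228,531)),("side",(46,-70,0),D(288,478)),("side",(46,-70,62),D(290,430)),
("w",(-46,70,0),W(264,222)),("w",(46,70,0),W(284,294))]
def r(q): return np.array([(projw(w,X) if n=="w" else proj(d[n],X))-p for n,P,p in o for X in [place(q,np.array(P)/1000)]]).ravel()
q=least_squares(r,[.519,-.179,.219],loss="soft_l1").x;print(q.round(4),r(q).reshape(-1,2).round(1).tolist())
print([1.25*projw(w,place(q,np.array(P)/1000)).round(1) for P in[(-46,-70,62),(-46,-70,0),(-46,70,62)]])
st=np.array([.6809,-.0344,.0502])
c,s=np.cos(st[2]),np.sin(st[2]);dd=q[:2]-st[:2];print("rack in stand",c*dd[0]+s*dd[1],-s*dd[0]+c*dd[1],np.degrees(q[2]-st[2]))
for P in[(-46,-70),(46,-70),(-46,70)]:
  X=place(q,[P[0]/1e3,P[1]/1e3,0])[:2];e=X-st[:2];print(P,X,c*e[0]+s*e[1],-s*e[0]+c*e[1])
```

```text
[ 0.5191 -0.1803  0.2259] [[1.0, -1.0], [-0.3, 0.1], [-1.2, 1.2], [-0.7, 2.1], [-0.0, 1.0], [0.2, 0.7], [-0.2, -0.0], [-0.4, 0.3], [0.4, -0.9], [0.1, -1.4], [1.4, 4.8]]
[array([130.875, 259.25 ]), array([161. , 243.5]), array([242.375, 234.625])]
rack in stand -0.1689137963688082 -0.13758141109062177 10.06847753702282
(-46, -70) [ 0.48995246 -0.25880957] -0.20196762011959238 -0.21454532949042845
(46, -70) [ 0.57961443 -0.23820056] -0.11138446495880654 -0.19846142445722834
(-46, 70) [ 0.45859093 -0.12236744] -0.22644312777880982 -0.07670139772401519
```

Run:
```python
import pickle,numpy as np
from h import *
c=pickle.load(open("cams0.pkl","rb"))["scene"];C=-c["R"].T@c["t"];st=np.array([.6809,-.0344,.0502]);k,s=np.cos(st[2]),np.sin(st[2])
for n,u,v,z in[("jar",249,322,.085),("spare",195,302,.05),("spare corner top",185,275,.06),("spare far corner",220,318,.06),("big corner",224,225,.0),("big cap",222,183,.13),("box",330,330,.06),("marker tip",330,189,.01),("marker end",350,203,.01)]:
    r=c["R"].T@[(u-c["cx"])/c["fx"],(v-c["cy"])/c["fy"],1];X=C+r*(z-C[2])/r[2];e=X-[*st[:2],0];print(n,X.round(3),"stand",round(k*e[0]+s*e[1],3),round(-s*e[0]+k*e[1],3))
from bench import bot
print(bot.get_state()["joints"].round(2))
# move to stand(-160,-245)
x=place(st,[-.16,-.245,.0]);d=x-bot.get_state()["ee_pos"];a=np.radians(182.75);print(x,"tool x,y cm",100*(d[0]*np.cos(a)+d[1]*np.sin(a)),100*(d[0]*np.sin(a)-d[1]*np.cos(a)))
```

```text
jar [ 0.639 -0.41   0.085] stand -0.061 -0.373
spare [ 0.483 -0.489  0.05 ] stand -0.22 -0.444
spare corner top [ 0.404 -0.459  0.06 ] stand -0.297 -0.41
spare far corner [ 0.57  -0.464  0.06 ] stand -0.132 -0.424
big corner [ 0.349 -0.277  0.   ] stand -0.343 -0.226
big cap [ 0.289 -0.198  0.13 ] stand -0.399 -0.144
box [ 0.814 -0.263  0.06 ] stand 0.122 -0.235
marker tip [0.507 0.056 0.01 ] stand -0.169 0.099
marker end [0.587 0.068 0.01 ] stand -0.088 0.107
[-0.04 -0.32  1.61  0.    1.85 -1.65]
[ 0.5333954  -0.28711999  0.        ] tool x,y cm -7.314853657437434 -30.884750614933097
```

Request:
servo_tool(moves=[-0.9, -3.86, 0, 0, -0.9, -3.86, 0, 0, -0.9, -3.86, 0, 0, -0.9, -3.86, 0, 0, -0.9, -3.86, 0, 0], gripper=0.5)

```text
time: 2.28
ee_pos: [0.4997, -0.1744, 0.2336]
orientation: [-0.022, 1.0, -0.0, 0.0]
ft_force: [0.8, -0.4, 0.7]
width: 0.659
gripper_force: 0.0
```

Request:
servo_tool(moves=[-0.9, -3.86, 0, 0, -0.9, -3.86, 0, 0, -1.0, -3.86, 0, 0, 0, 0, 0, 1.38, 0, 0, 0, 1.38])

```text
time: 2.7
ee_pos: [0.5327, -0.2893, 0.2311]
orientation: [0.103, 0.995, 0.001, -0.002]
ft_force: [-0.6, 1.1, -0.1]
width: 0.497
gripper_force: 0.0
```

Request:
servo_tool(moves=[0, 0, 0, 1.38, 0, 0, 0, 1.38, 0, 0, 0, 1.38, 0, 0, 0, 1.38, 0, 0, 0, 1.38])

```text
time: 3.12
ee_pos: [0.5329, -0.287, 0.2333]
orientation: [0.392, 0.92, 0.0, -0.0]
ft_force: [-0.6, 0.4, 0.0]
width: 0.498
gripper_force: 0.0
```

Request:
servo_tool(moves=[0, 0, 0, 1.38, 0, 0, 0, 1.38, 0, 0, 0, 1.38, 0, 0, 0, 1.38, 0, 0, 0, 1.38])

```text
time: 3.53
ee_pos: [0.5329, -0.2869, 0.2334]
orientation: [0.647, 0.762, -0.0, -0.0]
ft_force: [1.2, -0.3, -0.5]
width: 0.502
gripper_force: 0.0
```

Request:
servo_tool(moves=[0, 0, 0, 1.38, 0, 0, 0, 0])

```text
time: 3.7
ee_pos: [0.5329, -0.2869, 0.2334]
orientation: [0.691, 0.723, -0.0, -0.0]
ft_force: [-0.8, 0.2, -0.6]
width: 0.5
gripper_force: 0.0
```

Request:
servo_tool(moves=[0, 0, 3.5, 0, 0, 0, 3.5, 0, 0, 0, 3.5, 0, 0, 0, 3.5, 0, 0, 0, 3.5, 0])

```text
time: 4.12
ee_pos: [0.5327, -0.2868, 0.057]
orientation: [0.688, 0.726, 0.0, 0.0]
ft_force: [0.1, -0.1, -0.6]
width: 0.5
gripper_force: 0.0
```

Request:
servo_tool(moves=[0.6, 0, 0, 0, 0.6, 0, 0, 0, 0.5, 0, 0, 0, 0.5, 0, 0, 0, 0.5, 0, 0, 0])

```text
time: 4.53
ee_pos: [0.5329, -0.2612, 0.0623]
orientation: [0.688, 0.725, -0.0, 0.003]
ft_force: [-0.7, -5.5, 3.0]
width: 0.502
gripper_force: 2.9
```

Request:
servo_tool(moves=[0.5, 0, 0, 0, 0.5, 0, 0, 0, 0.5, 0, 0, 0, 0.4, 0, 0, 0, 0.4, 0, 0, 0])

```text
time: 4.95
ee_pos: [0.5314, -0.2392, 0.0623]
orientation: [0.689, 0.725, -0.001, 0.004]
ft_force: [-1.2, -6.6, 4.1]
width: 0.498
gripper_force: 3.3
```

Request:
servo_tool(moves=[0.3, 0, 0, 0, 0.2, 0, 0, 0, 0, 0, 0, 0])

```text
time: 5.2
ee_pos: [0.5311, -0.2339, 0.0622]
orientation: [0.689, 0.725, -0.0, 0.003]
ft_force: [-1.2, -4.9, 3.8]
width: 0.503
gripper_force: 2.5
```

Run:
```python
from bench import bot
import cv2,pickle,numpy as np
d={n:bot.camera(n) for n in("scene","side","wrist")};pickle.dump(d,open("c2.pkl","wb"))
a=cv2.resize(d["scene"]["pixels"][190:290,240:340],None,fx=4,fy=4,interpolation=2)
b=cv2.resize(d["side"]["pixels"][200:300,310:410],None,fx=4,fy=4,interpolation=2)
cv2.imwrite("pics/c2.png",np.hstack([a,b]))
```

```text
(no output)
```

View pics/c2.png

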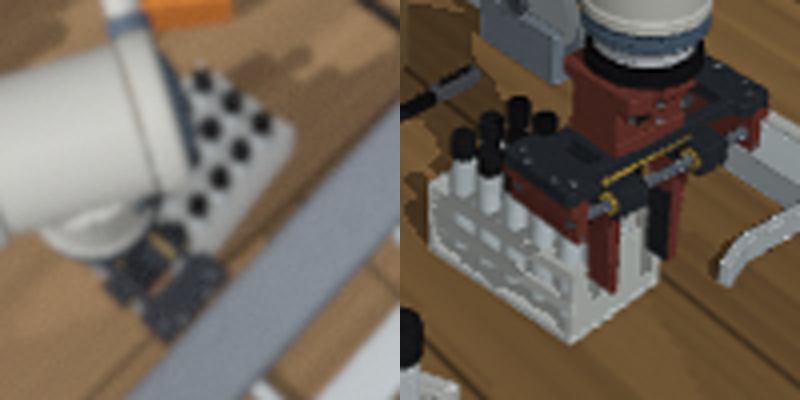

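The rack now looks square, with both fingers flat on its right face. I read the front-left top corner at (314,222) in the scene view, and the bottom corners at (353,286) and (374,272) in the side view. I'll check this by a fit.

Run:
```python
import pickle,numpy as np
from scipy.optimize import least_squares
from h import *
d=pickle.load(open("c2.pkl","rb"))
S=lambda u,v:(240+u/4,190+v/4); D=lambda u,v:(310+(u-400)/4,200+v/4)
o=[("scene",(46,70,62),S(296,130)),
("side",(-46,70,62),D(428,185)),("side",(-46,70,0),D(432,245)),("side",(-46,-70,0),D(572,345)),("side",(46,-70,0),D(659,288))]
def r(q): return np.array([proj(d[n],X)-p for n,P,p in o for X in [place(q,np.array(P)/1000)]]).ravel()
q=least_squares(r,[.519,-.16,.05],loss="soft_l1").x;print(q.round(4),r(q).reshape(-1,2).round(1).tolist())
st=np.array([.6809,-.0344,.0502])
c,s=np.cos(st[2]),np.sin(st[2]);dd=q[:2]-st[:2];print("rack in stand",c*dd[0]+s*dd[1],-s*dd[0]+c*dd[1],np.degrees(q[2]-st[2]))
from bench import bot
x=bot.get_state();dd=x["ee_pos"][:2]-st[:2];print("tcp stand",c*dd[0]+s*dd[1],-s*dd[0]+c*dd[1],x["ee_pos"][2],x["joints"].round(2))
```

```text
[ 0.5222 -0.1528  0.1385] [[-1.1, 0.4], [0.5, -1.0], [-0.2, 0.8], [-0.4, -0.1], [-0.1, -1.4]]
rack in stand -0.16448465211811103 -0.11033393941371149 5.061259444679051
tcp stand -0.1595705112817498 -0.19172055615705255 0.06218832563878856 [-0.47  0.07  1.56 -0.    1.51 -0.52]
```

Run:
```python
import pickle,numpy as np
from h import *
c=pickle.load(open("cams0.pkl","rb"))["scene"];C=-c["R"].T@c["t"];st=np.array([.6809,-.0344,.0502]);k,s=np.cos(st[2]),np.sin(st[2])
for n,u,v,z in[("orange",250+144/3,130+185/3,.06),("orange",250+143/3,130+193/3,.0),("orange",250+58/3,130+203/3,.0),("o cap",250+122/3,130+153/3,.1),("orange top far",250+128/3,130+60/3,.06)]:
    r=c["R"].T@[(u-c["cx"])/c["fx"],(v-c["cy"])/c["fy"],1];X=C+r*(z-C[2])/r[2];e=X-[*st[:2],0];print(n,X.round(3),"stand",round(k*e[0]+s*e[1],3),round(-s*e[0]+k*e[1],3))
```

```text
orange [ 0.452 -0.038  0.06 ] stand -0.229 0.007
orange [ 0.442 -0.032 -0.   ] stand -0.239 0.014
orange [ 0.384 -0.108  0.   ] stand -0.3 -0.059
o cap [ 0.421 -0.039  0.1  ] stand -0.26 0.008
orange top far [0.334 0.051 0.06 ] stand -0.342 0.102
```

Request:
servo_tool(moves=[-1.5, 0, 0, 0, -2.0, 0, 0, 0, 0, 0, -4, 0, 0, 0, -4, 0, 0, 0, -4, 0], gripper=1.0)

```text
time: 5.77
ee_pos: [0.5314, -0.2677, 0.1802]
orientation: [0.689, 0.725, 0.0, -0.001]
ft_force: [0.9, -0.8, 0.1]
width: 0.842
gripper_force: 0.0
```

Request:
servo_tool(moves=[2.9, -2.1, 0, 0, 2.9, -2.1, 0, 0, 2.9, -2.1, 0, 0, 2.9, -2.1, 0, 0, 0, 0, 0, -1.38])

```text
time: 6.18
ee_pos: [0.4395, -0.1523, 0.1799]
orientation: [0.643, 0.766, 0.001, -0.0]
ft_force: [0.6, 0.0, 0.4]
width: 1.003
gripper_force: 0.0
```

Request:
servo_tool(moves=[0, 0, 0, -1.38, 0, 0, 0, -1.38, 0, 0, 0, -1.38, 0, 0, 0, -1.38, 0, 0, 0, -1.38])

```text
time: 6.6
ee_pos: [0.4422, -0.1559, 0.1798]
orientation: [0.385, 0.923, 0.0, 0.001]
ft_force: [-0.3, 0.2, -0.6]
width: 0.992
gripper_force: 0.0
```

Request:
servo_tool(moves=[0, 0, 0, -1.38, 0, 0, 0, -1.38, 0, 0, 0, -1.38, 0, 0, 0, -1.38, 0, 0, 0, -1.38])

```text
time: 7.02
ee_pos: [0.4423, -0.156, 0.1798]
orientation: [0.094, 0.996, -0.0, 0.001]
ft_force: [0.1, -0.0, 0.4]
width: 0.996
gripper_force: 0.0
```

Request:
servo_tool(moves=[0, 0, 0, -1.38, 0, 0, 0, -1.38, 0, 0, 0, 0, 0, 0, 0, 0])

```text
time: 7.35
ee_pos: [0.4422, -0.1559, 0.1795]
orientation: [-0.021, 1.0, -0.0, 0.001]
ft_force: [1.0, -0.4, 0.1]
width: 0.998
gripper_force: 0.0
```

```bash
cat >> h.py <<'E'
st=np.array([.6809,-.0344,.0502])
def tcp():
    from bench import bot
    x=bot.get_state();e=x["ee_pos"][:2]-st[:2];c,s=np.cos(st[2]),np.sin(st[2]);o=x["orientation"]
    print("tcp stand mm",(1e3*(c*e[0]+s*e[1])).round(1),(1e3*(-s*e[0]+c*e[1])).round(1),"z",(1e3*x["ee_pos"][2]).round(1),"toolx-stand deg",(np.degrees(2*np.arctan2(o[1],o[0])-st[2])).round(2),"q",x["joints"].round(2),"f",x["ft_force"].round(1),x["time"])
E
python3 -c "from h import *;tcp()"
```

```text
tcp stand mm -244.5 -109.4 z 179.5 toolx-stand deg 179.57 q [-0.41 -0.27  1.67  0.    1.74 -2.03] f [ 1.  -0.4  0.1] 7.35
```

Request:
servo_tool(moves=[0, 0, 3, -0.1, 0, 0, 3, 0, 0, 0, 3, 0, 0, 0, 2, 0, 0, 0, 1, 0])

```text
time: 7.77
ee_pos: [0.4405, -0.1551, 0.0556]
orientation: [-0.026, 1.0, 0.001, -0.002]
ft_force: [0.2, 0.4, 0.3]
width: 1.004
gripper_force: 0.0
```

Request:
servo_tool(moves=[-1.0, 0, 0, 0, -0.7, 0, 0, 0, -0.7, 0, 0, 0, -0.7, 0, 0, 0, -0.7, 0, 0, 0])

```text
time: 8.18
ee_pos: [0.4802, -0.1536, 0.0594]
orientation: [-0.027, 1.0, -0.0, -0.0]
ft_force: [-5.5, 0.6, 1.7]
width: 1.005
gripper_force: 2.9
```

Request:
servo_tool(moves=[-0.7, 0, 0, 0, -0.7, 0, 0, 0, -0.7, 0, 0, 0, -0.7, 0, 0, 0, -0.5, 0, 0, 0])

```text
time: 8.6
ee_pos: [0.5133, -0.1521, 0.0593]
orientation: [-0.027, 1.0, -0.0, -0.0]
ft_force: [-5.9, -0.3, 3.3]
width: 0.999
gripper_force: 3.4
```

Run:
```python
from h import *;tcp()
from bench import bot
import cv2,pickle,numpy as np
d={n:bot.camera(n) for n in("scene","side","wrist")};pickle.dump(d,open("c3.pkl","wb"))
a=cv2.resize(d["scene"]["pixels"][190:320,250:350],None,fx=4,fy=4,interpolation=2)
b=cv2.resize(d["side"]["pixels"][180:310,320:420],None,fx=4,fy=4,interpolation=2)
cv2.imwrite("pics/c3.png",np.hstack([a,b]))
```

```text
tcp stand mm -173.3 -109.2 z 59.3 toolx-stand deg 180.24 q [-0.35 -0.05  1.68 -0.    1.51 -1.98] f [-5.9 -0.3  3.3] 8.6
```

View pics/c3.png

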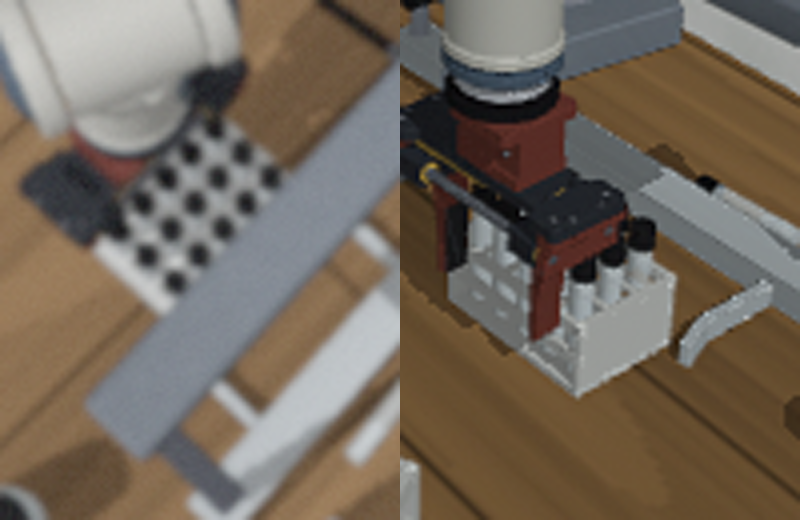

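Run:
```python
import pickle
from scipy.optimize import least_squares
from h import *
d=pickle.load(open("c3.pkl","rb"))
D=lambda u,v:(320+(u-400)/4,180+v/4);S=lambda u,v:(250+u/4,190+v/4)
o=[("side",(-46,-70,0),D(579,396)),("side",(46,-70,0),D(670,346)),("side",(46,-70,62),D(675,280)),("side",(-46,70,0),D(449,304)),("side",(-46,-70,62),D(578,336)),("scene",(-46,-70,62),S(97,243))]
def r(q): return np.array([proj(d[n],X)-p for n,P,p in o for X in [place(q,np.array(P)/1000)]]).ravel()
q=least_squares(r,[.54,-.15,.05],loss="soft_l1").x;print(q.round(4),r(q).reshape(-1,2).round(1).tolist())
c,s=np.cos(st[2]),np.sin(st[2]);dd=q[:2]-st[:2];print("rack in stand",c*dd[0]+s*dd[1],-s*dd[0]+c*dd[1],np.degrees(q[2]-st[2]))
print("rails R tip",[proj(d["side"],place(st,np.array(P)/1e3)).round(1) for P in[(-74,-198,20),(-46,-188,20)]],"seen",D(690,335),D(708,312))
```

```text
[ 0.5699 -0.1561  0.0604] [[-0.3, 1.0], [0.0, -0.2], [0.4, -0.7], [-0.2, -0.8], [1.0, -1.3], [-3.8, -0.6]]
rack in stand -0.11698987515652284 -0.11594131935260721 0.5834979575581454
rails R tip [array([390.3, 263.7]), array([394.6, 258. ])] seen (392.5, 263.75) (397.0, 258.0)
```

Request:
servo_tool(moves=[-0.7, 0, 0, 0, -0.7, 0, 0, 0, -0.7, 0, 0, 0, -0.6, 0, 0, 0, 0, 0, 0, 0])

```text
time: 9.17
ee_pos: [0.5405, -0.1505, 0.0592]
orientation: [-0.027, 1.0, -0.0, 0.0]
ft_force: [-1.7, -1.3, 1.4]
width: 0.998
gripper_force: 0.7
```

Request:
servo_tool(moves=[-0.7, 0, 0, 0, -0.7, 0, 0, 0, -0.6, 0, 0, 0, -0.3, 0, 0, 0, 0, 0, 0, 0])

```text
time: 9.58
ee_pos: [0.5627, -0.1493, 0.0591]
orientation: [-0.027, 1.0, -0.0, -0.0]
ft_force: [-3.5, -0.5, 2.9]
width: 1.002
gripper_force: 2.1
```

```bash
python3 -c "from h import *;tcp()"
```

```text
tcp stand mm -123.8 -108.8 z 59.1 toolx-stand deg 180.26 q [-0.32  0.08  1.55 -0.    1.51 -1.94] f [-3.5 -0.5  2.9] 9.5833
```

Request:
servo_tool(moves=[2.0, 0, 0, 0, 2.4, 0, -1, 0, 2.0, 0, -3, 0, 0, 0, 0, 1.38, 0, 0, 0, 1.38])

```text
time: 10.0
ee_pos: [0.4998, -0.1531, 0.1016]
orientation: [0.096, 0.995, -0.001, 0.003]
ft_force: [-0.3, -0.2, -0.2]
width: 1.002
gripper_force: 0.0
```

Request:
servo_tool(moves=[0, 0, 0, 1.38, 0, 0, 0, 1.38, 0, 0, 0, 1.38, 0, 0, 0, 1.38, 0, 0, 0, 1.38])

```text
time: 10.42
ee_pos: [0.4994, -0.1525, 0.099]
orientation: [0.387, 0.922, 0.0, 0.001]
ft_force: [0.4, 0.6, 0.3]
width: 1.0
gripper_force: 0.0
```

Request:
servo_tool(moves=[0, 0, 0, 1.38, 0, 0, 0, 1.38, 0, 0, 0, 1.38, 0, 0, 0, 1.38, 0, 0, 0, 1.38])

```text
time: 10.83
ee_pos: [0.4995, -0.1525, 0.0989]
orientation: [0.643, 0.766, 0.001, 0.001]
ft_force: [-0.8, 0.1, -0.7]
width: 0.999
gripper_force: 0.0
```

Request:
servo_tool(moves=[0, 0, 0, 1.38, 0, 0, 0, 0, 0, 0, 0, 0])

```text
time: 11.08
ee_pos: [0.4992, -0.1525, 0.0989]
orientation: [0.684, 0.729, 0.0, 0.001]
ft_force: [0.5, 0.3, -0.0]
width: 1.006
gripper_force: 0.0
```

```bash
python3 -c "from h import *;tcp()"
```

```text
tcp stand mm -187.4 -108.9 z 98.9 toolx-stand deg 90.78 q [-0.36 -0.11  1.66  0.    1.58 -0.43] f [ 0.5  0.3 -0. ] 11.0833
```

Request:
servo_tool(moves=[-0.3, 0, 1.5, 0.15, 0, 0, 1.5, 0, 0, 0, 1.0, 0, 0, 0.6, 0, 0, 0, 0.6, 0, 0])

```text
time: 11.5
ee_pos: [0.5111, -0.1548, 0.0583]
orientation: [0.69, 0.724, -0.0, -0.0]
ft_force: [0.6, -0.6, 0.6]
width: 1.002
gripper_force: 0.0
```

Request:
servo_tool(moves=[0, 0.6, 0, 0, 0, 0.6, 0, 0, 0, 0.6, 0, 0, 0, 0.6, 0, 0, 0, 0.6, 0, 0])

```text
time: 11.92
ee_pos: [0.5409, -0.1539, 0.0599]
orientation: [0.69, 0.724, -0.001, -0.0]
ft_force: [-9.1, 0.1, 5.1]
width: 0.998
gripper_force: 4.0
```

Request:
servo_tool(moves=[0, 0.6, 0, 0, 0, 0.4, 0, 0, 0, 0.2, 0, 0, 0, 0.2, 0, 0, 0, 0, 0, 0])

```text
time: 12.33
ee_pos: [0.5552, -0.1532, 0.0599]
orientation: [0.69, 0.724, -0.001, -0.0]
ft_force: [-5.2, -0.7, 4.6]
width: 0.997
gripper_force: 2.9
```

```bash
python3 -c "from h import *;tcp()"
```

```text
tcp stand mm -131.5 -112.3 z 59.9 toolx-stand deg 89.85 q [-0.33  0.06  1.57 -0.    1.51 -0.38] f [-5.2 -0.7  4.6] 12.3333
```

Request:
servo_tool(moves=[0, 0.2, 0, 0, 0, 0.2, 0, 0, 0, 0, 0, 0])

```text
time: 12.58
ee_pos: [0.5591, -0.153, 0.0599]
orientation: [0.69, 0.724, -0.001, -0.0]
ft_force: [-4.5, 0.3, 3.4]
width: 1.004
gripper_force: 3.0
```

Request:
servo_tool(moves=[0, 0.15, 0, 0, 0, 0, 0, 0])

```text
time: 12.75
ee_pos: [0.5604, -0.153, 0.0599]
orientation: [0.69, 0.724, -0.001, -0.0]
ft_force: [-6.2, -0.2, 4.6]
width: 0.998
gripper_force: 3.3
```

Request:
servo_tool(moves=[0, 0.1, 0, 0, 0, 0, 0, 0])

```text
time: 12.92
ee_pos: [0.5613, -0.1529, 0.0599]
orientation: [0.69, 0.724, -0.001, -0.0]
ft_force: [-5.8, -0.4, 4.5]
width: 0.998
gripper_force: 3.5
```

Request:
servo_tool(moves=[0, 0.15, 0, 0, 0, 0, 0, 0])

```text
time: 13.08
ee_pos: [0.5629, -0.1529, 0.0599]
orientation: [0.69, 0.724, -0.001, -0.0]
ft_force: [-6.7, -0.7, 4.5]
width: 1.0
gripper_force: 3.3
```

Request:
servo_tool(moves=[0, 0.15, 0, 0, 0, 0, 0, 0])

```text
time: 13.25
ee_pos: [0.5639, -0.1528, 0.0599]
orientation: [0.69, 0.724, -0.001, -0.001]
ft_force: [-9.7, 0.9, 5.4]
width: 0.999
gripper_force: 4.6
```

Request:
servo_tool(moves=[0, 0.15, 0, 0, 0, 0, 0, 0])

```text
time: 13.42
ee_pos: [0.564, -0.1528, 0.0601]
orientation: [0.69, 0.724, -0.002, -0.002]
ft_force: [-16.0, 0.3, 8.9]
width: 1.0
gripper_force: 8.1
```

Request:
servo_tool(moves=[0, -0.5, 0, 0, 0, -1.5, 0, 0, 0, -2.5, 0, 0, 0, -2.0, -1, 0, 0, 0, -3, 0])

```text
time: 13.83
ee_pos: [0.4958, -0.1542, 0.093]
orientation: [0.69, 0.724, -0.003, -0.005]
ft_force: [-0.3, -0.2, -0.0]
width: 1.006
gripper_force: 0.0
```

Request:
servo_tool(moves=[0, 0, -3.5, 0, 2, 0, -3.5, 0, 4, 0, 0, 0, 4, 0, 0, 0, 3, 0, 0, 0])

```text
time: 14.25
ee_pos: [0.4957, -0.0233, 0.1707]
orientation: [0.69, 0.724, 0.002, 0.001]
ft_force: [-0.3, -0.4, -0.3]
width: 1.002
gripper_force: 0.0
```

Request:
servo_tool(moves=[1.2, 0, 0, 0, 0, 0, 0, 0, 0, 0, 0, 0])

```text
time: 14.5
ee_pos: [0.4948, -0.0137, 0.169]
orientation: [0.69, 0.724, -0.0, 0.001]
ft_force: [-0.5, 0.1, 0.3]
width: 0.997
gripper_force: 0.0
```

Run:
```python
from h import *;tcp()
from bench import bot
import cv2,pickle
d={n:bot.camera(n) for n in("scene","side","wrist")};pickle.dump(d,open("c4.pkl","wb"))
s4=np.array([.6836,-.0365,.0502]);w=d["wrist"]
ax=proj
print("grip0",projw(w,place(s4,[-.026,.110+.09*np.sin(.65),.06+.09*np.cos(.65)])),"hinge",projw(w,place(s4,[-.026,.110,.06])),"ptr range",[projw(w,place(s4,[-.006,.11+.074*np.sin(.65-a),.06+.074*np.cos(.65-a)])).round() for a in(0,.65,1.3)])
print("bay home side",proj(d["side"],place(s4,[-.022,-.11,.06])),proj(d["scene"],place(s4,[-.022,-.11,.06])))
```

```text
tcp stand mm -184.8 30.0 z 169.0 toolx-stand deg 89.92 q [-0.1  -0.2   1.62 -0.    1.71 -0.14] f [-0.5  0.1  0.3] 14.5
grip0 [538.43086613  47.71305097] hinge [489.98845785 116.20921642] ptr range [array([547.,  67.]), array([558., 124.]), array([540., 178.])]
bay home side [383.16621279 231.41683131] [321.87495938 264.15666353]
```

Run:
```python
import cv2,pickle,numpy as np
d=pickle.load(open("c4.pkl","rb"))
z=lambda n,x,y,w,h:cv2.resize(d[n]["pixels"][y:y+h,x:x+w],None,fx=3,fy=3,interpolation=2)
im=np.hstack([z("wrist",455,10,170,200),np.vstack([z("side",340,190,96,100),z("scene",275,215,96,100)])])
cv2.imwrite("pics/c4.png",im);print(im.shape)
```

```text
(600, 798, 3)
```

View pics/c4.png

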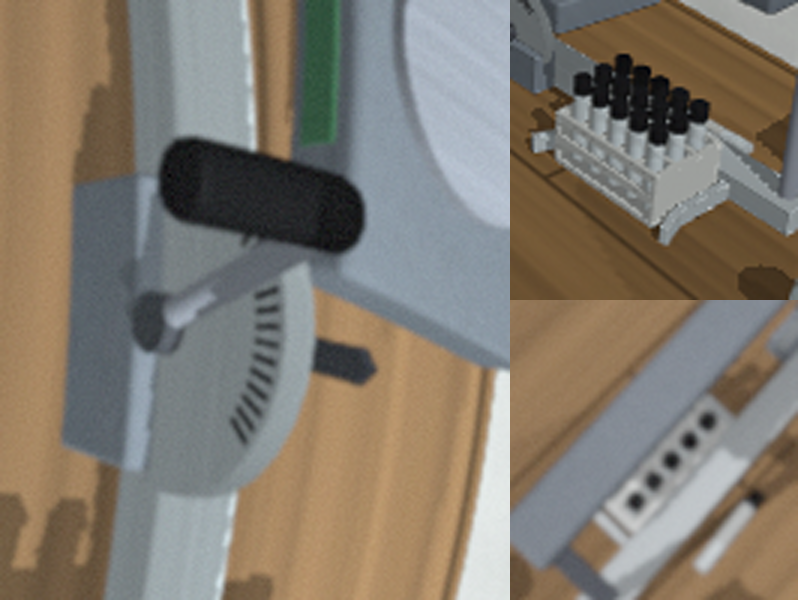

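The wrist crop shows the grip from (187,180) to (340,215) and the pointer tab from (316,356) to its tip at (375,366). In the side and scene crops, the rack stands between the rails against the beam. I'll solve both angles and the rack pose.

```bash
cat >> h.py <<'E'
def pol(x,r,a): return np.array([x,.11+r*np.sin(.65-a),.06+r*np.cos(.65-a)])
E
python3 - <<'E'
import pickle
from scipy.optimize import least_squares
from h import *
d=pickle.load(open("c4.pkl","rb"));d0=pickle.load(open("cams0.pkl","rb"));w=d["wrist"]
W=lambda u,v:np.array((455+u/3,10+v/3));D=lambda u,v:np.array((340+(u-510)/3,190+v/3));S=lambda u,v:np.array((275+(u-510)/3,215+(v-300)/3))
o=[((-46,-70,0),D(651,226)),((-46,70,0),D(556,160)),((-46,70,62),D(556,110)),((46,-70,62),D(720,143)),((-46,-70,62),D(653,188))]
r=lambda q:np.array([proj(d["side"],place(q,np.array(P)/1e3))-p for P,p in o]).ravel()
q=least_squares(r,[.66,-.15,.05]).x;c,s=np.cos(st[2]),np.sin(st[2]);e=q[:2]-st[:2];print("rack stand",c*e[0]+s*e[1],-s*e[0]+c*e[1],np.degrees(q[2]-st[2]),r(q).round(1))
s4=np.array([.6836,-.0365,.0502])
for sx in(s4,st):
  # unknown: gx, a ; grip ends in wrist + side0
  D0=lambda u,v:np.array((285+u/3,115+v/3))
  f=lambda p:np.concatenate([projw(w,place(sx,pol(p[0]-.024,.09,p[1])))-W(185,180),projw(w,place(sx,pol(p[0]+.03,.09,p[1])))-W(341,215),
   .5*(proj(d0["side"],place(sx,pol(p[0]-.024,.09,p[1])))-D0(111,191)),.5*(proj(d0["side"],place(sx,pol(p[0]+.03,.09,p[1])))-D0(146,183))])
  m=least_squares(f,[-.03,0]);print("grip x,a",m.x,f(m.x).round(1))
  g=lambda p:np.concatenate([projw(w,place(sx,pol(p[0],.074,p[1])))-W(375,366),projw(w,place(sx,pol(p[0],.057,p[1])))-W(319,357)])
  m=least_squares(g,[0,.7]);print("pointer x,a",m.x,g(m.x).round(1))
  for x in(-.005,.005,.015): 
    h=lambda a:g([x,a[0]]);print(x,least_squares(h,[.7]).x,end=" ")
E
```

```text
rack stand -0.027123888897265126 -0.1168664096521556 -1.57015318560954 [-0.6  1.6 -0.6  0.1  0.1  0.5  0.7  0.5  0.3 -2.7]
grip x,a [-0.03394384  0.2895521 ] [-1.3 -0.7  1.7  0.7 -0.1  0.4  0.4 -0.7]
pointer x,a [0.01804915 0.70089191] [-2.6  0.1  2.6 -0.2]
-0.005 [0.71068169] 0.005 [0.70670471] 0.015 [0.70232792] grip x,a [-0.03207231  0.31796812] [-1.4 -0.8  1.9  0.7 -0.2  0.3  0.3 -0.8]
pointer x,a [0.02080254 0.73414338] [-2.6  0.3  2.6 -0.6]
-0.005 [0.74060487] 0.005 [0.73820307] 0.015 [0.73568597]
```

Run:
```python
import pickle,cv2
from h import *
c=pickle.load(open("c4.pkl","rb"))["scene"];C=-c["R"].T@c["t"]
def back(p,z):
    r=c["R"].T@[(p[0]-c["cx"])/c["fx"],(p[1]-c["cy"])/c["fy"],1];return (C+r*(z-C[2])/r[2])[:2]
g=cv2.cvtColor(c["pixels"],cv2.COLOR_BGR2GRAY).astype(float)
P=[]
for u,v in[(637,501),(654,481),(672,460),(690,440),(709,420)]:
    x,y=275+(u-510)/3,215+(v-300)/3
    for _ in range(3):
        X,Y=np.meshgrid(np.arange(int(x)-4,int(x)+6),np.arange(int(y)-4,int(y)+6));m=np.clip(110-g[Y,X],0,None)*(np.hypot(X-x,Y-y)<4);x,y=(m*X).sum()/m.sum(),(m*Y).sum()/m.sum()
    P.append(back((x,y),.105))
P=np.array(P);k=np.polyfit(P[:,1],P[:,0],1);print(P.round(4).tolist(),"row yaw deg",np.degrees(-np.arctan(k[0])),"resid",(P[:,0]-np.polyval(k,P[:,1])).round(4))
# lamp bar direction: front edge, top z=.3, by subpixel gradient along normals
A,B=proj(c,place(st,[[-.051,-.2,.3],[-.051,.2,.3]]))
n=np.array([-(B-A)[1],(B-A)[0]]);n/=np.linalg.norm(n);Q=[]
gs=cv2.GaussianBlur(g,(0,0),1).astype(np.float32);t=np.arange(-5,5.1,.25)
for f in np.linspace(0,1,40):
    L=A+f*(B-A)+t[:,None]*n;s=cv2.remap(cv2.cvtColor(c["pixels"],cv2.COLOR_BGR2HSV)[:,:,1].astype(np.float32),L[:,0].astype(np.float32),L[:,1].astype(np.float32),1).ravel()
    dd=np.abs(np.gradient(cv2.GaussianBlur(s[:,None],(1,5),0).ravel()));Q.append(back(L[dd.argmax()],.3))
Q=np.array(Q);
for _ in range(3): k=np.polyfit(Q[:,1],Q[:,0],1);e=Q[:,0]-np.polyval(k,Q[:,1]);Q=Q[abs(e)<2*np.std(e)+1e-4]
print("bar yaw",np.degrees(-np.arctan(k[0])),len(Q),np.std(e),"x at y=0:",k[1], "st", place(st,[-.051,.03,.3]))
```

```text
[[0.6949, -0.1994], [0.6932, -0.1738], [0.6916, -0.148], [0.6908, -0.1222], [0.6897, -0.096]] row yaw deg 2.8639692159370345 resid [ 0.0003 -0.0001 -0.0004  0.      0.0002]
bar yaw 2.907879165597295 37 0.0002917917514146136 x at y=0: 0.6264103345329448 st [ 0.62845888 -0.00699692  0.3       ]
```

The rack is square: its row sits at 2.86° and the lamp bar at 2.91°. It rests against the beam, so I'm moving to the lever.

Request:
servo_tool(moves=[3, 0, 0, 0, 4, 0, 0, 0, 4, 0, 0, 0, 3.5, 0, 0, 0, 1.0, 0, 0, 0])

```text
time: 15.07
ee_pos: [0.4869, 0.1439, 0.1684]
orientation: [0.69, 0.724, 0.0, -0.001]
ft_force: [0.5, -0.7, -0.2]
width: 1.002
gripper_force: 0.0
```

Request:
servo_tool(moves=[0, 1.0, 1.5, 0, 0, 1.0, 2.0, 0, 0, 0, 0.8, 0, 0, 0, 0, 0])

```text
time: 15.4
ee_pos: [0.506, 0.1405, 0.1226]
orientation: [0.691, 0.723, -0.002, -0.001]
ft_force: [0.1, 0.1, -0.8]
width: 0.995
gripper_force: 0.0
```

```bash
python3 -c "from h import *;tcp()"
```

```text
tcp stand mm -165.9 183.5 z 122.6 toolx-stand deg 89.72 q [ 0.21 -0.1   1.62 -0.    1.63  0.16] f [ 0.1  0.1 -0.8] 15.4
```

Request:
servo_tool(moves=[0, 2, 0, 0, 0, 2, 0, 0, 0, 1.2, 0, 0, 0, 1.0, 0, 0, 0, 0, 0, 0])

```text
time: 15.82
ee_pos: [0.5703, 0.1439, 0.1264]
orientation: [0.691, 0.723, 0.0, 0.0]
ft_force: [-0.5, -0.1, 0.2]
width: 1.002
gripper_force: 0.0
```

Request:
servo_tool(moves=[-0.6, 0, 0, 0, -0.6, 0, 0, 0, -0.6, 0, 0, 0, -0.6, 0, 0, 0, 0, 0, 0, 0])

```text
time: 16.23
ee_pos: [0.5699, 0.12, 0.1262]
orientation: [0.691, 0.723, 0.0, 0.0]
ft_force: [0.7, 0.4, 0.1]
width: 0.999
gripper_force: 0.0
```

Request:
servo_tool(moves=[-0.6, 0, 0, 0, -0.6, 0, 0, 0, -0.6, 0, 0, 0, -0.5, 0, 0, 0, 0, 0, 0, 0])

```text
time: 16.65
ee_pos: [0.5712, 0.0969, 0.1256]
orientation: [0.691, 0.723, -0.0, 0.0]
ft_force: [-0.1, 0.6, -0.0]
width: 1.002
gripper_force: 0.0
```

Run:
```python
from h import *;tcp()
from bench import bot
import pickle
w=bot.camera("wrist");pickle.dump(w,open("w5.pkl","wb"))
s4=np.array([.6836,-.0365,.0502])
for a in(.5,.6,.7):print(a,[projw(w,place(s4,pol(x,.09,a))).round(0).tolist() for x in(-.058,-.004)],projw(w,place(s4,pol(.018,.074,.7))).round(0))
```

```text
tcp stand mm -102.9 136.7 z 125.6 toolx-stand deg 89.76 q [ 0.11  0.04  1.47 -0.    1.63  0.06] f [-0.1  0.6 -0. ] 16.65
0.5 [[406.0, 300.0], [496.0, 291.0]] [506. 298.]
0.6 [[404.0, 315.0], [493.0, 305.0]] [506. 298.]
0.7 [[402.0, 328.0], [489.0, 318.0]] [506. 298.]
```

Request:
servo_tool(moves=[-0.3, 0, 0, 0, -0.3, 0, 0, 0])

```text
time: 16.87
ee_pos: [0.5713, 0.0922, 0.1254]
orientation: [0.69, 0.724, -0.0, -0.0]
ft_force: [-1.1, 2.5, 1.8]
width: 0.998
gripper_force: 1.0
```

Run:
```python
from h import *;tcp()
from bench import bot
import pickle,cv2
# compare dark grip in side view: now vs start
d0=pickle.load(open("cams0.pkl","rb"))["side"]["pixels"];d4=pickle.load(open("c4.pkl","rb"))["side"]["pixels"];c=bot.camera("side")
s4=np.array([.6836,-.0365,.0502])
for n,p in(("0",d0),("4",d4),("now",c["pixels"])):
    g=cv2.cvtColor(p,cv2.COLOR_BGR2GRAY)[160:200,300:360];m=g<45
    y,x=np.nonzero(m);print(n,m.sum(),(x.mean()+300 if m.any() else 0),(y.mean()+160 if m.any() else 0))
    for r in m[::2]:print("".join(".#"[int(v)] for v in r))
for a in(.29,.55,.7):print(a,proj(c,place(s4,pol(-.031,.09,a))))
```

```text
tcp stand mm -103.1 132.0 z 125.4 toolx-stand deg 89.85 q [0.1  0.04 1.48 0.   1.63 0.05] f [-1.1  2.5  1.8] 16.8667
0 107 328.4672897196262 178.11214953271028
............................................................
............................................................
............................................................
............................................................
............................................................
.....##.....................................................
............................................................
............................#######.........................
.......................############.........................
....................#############...........................
....................########..................#.............
......................#.......................#.............
.............................................##.............
.......................................#....................
.........................................#..................
.........................
[... 2202 characters left out ...]
................##################.......#.............
##...................##############..........##.............
.....................####.##.................##.............
.....................####.#.................................
......................###...................................
............................................................
............................................................
............................................................
............................................................
............................................................
0.29 [328.2027645 176.9850284]
0.55 [332.57411684 178.08257551]
0.7 [335.2180571  179.51523634]
```

Request:
servo_tool(moves=[-0.3, 0, 0, 0, -0.3, 0, 0, 0, 0, 0, 0, 0])

```text
time: 17.17
ee_pos: [0.5717, 0.0856, 0.1256]
orientation: [0.69, 0.723, -0.0, 0.0]
ft_force: [-0.2, 0.1, -0.1]
width: 1.0
gripper_force: 0.2
```

Request:
servo_tool(moves=[0.6, 0, 0, 0, 1.0, 0, 0, 0, 0, -2, 0, 0, 0, -3, 0, 0, 0, -3, 0, 0])

```text
time: 17.58
ee_pos: [0.4901, 0.0991, 0.1248]
orientation: [0.69, 0.724, -0.001, -0.0]
ft_force: [0.3, -1.0, 0.3]
width: 1.0
gripper_force: 0.0
```

Request:
servo_tool(moves=[-2, 0, -3, 0, -4, 0, -1.4, 0, -4, 0, 0, 0, -1.5, 0, 0, 0, 0, 0, 0, 0])

```text
time: 18.0
ee_pos: [0.4965, -0.0181, 0.1696]
orientation: [0.692, 0.722, -0.0, 0.001]
ft_force: [0.4, -0.3, -0.5]
width: 1.002
gripper_force: 0.0
```

Run:
```python
from h import *;tcp()
from bench import bot
import cv2,pickle
bot.camera("wrist");w=bot.camera("wrist");pickle.dump(w,open("w6.pkl","wb"))
s4=np.array([.6836,-.0365,.0502])
for a in(.6,.7,.8):print(a,[projw(w,place(s4,pol(x,.09,a))).round(1).tolist() for x in(-.058,-.004)],projw(w,place(s4,pol(.018,.074,a))).round(1))
```

```text
tcp stand mm -183.3 25.5 z 169.6 toolx-stand deg 89.61 q [-0.1  -0.19  1.62 -0.    1.72 -0.15] f [ 0.4 -0.3 -0.5] 18.0
0.6 [[516.8, 107.4], [572.2, 116.8]] [576.2 119.8]
0.7 [[516.2, 121.5], [571.4, 129.3]] [575.6 129.1]
0.8 [[514.5, 135.3], [569.6, 141.6]] [574.2 138.2]
```

Run:
```python
import pickle,cv2
from scipy.optimize import least_squares
from h import *
w4=pickle.load(open("c4.pkl","rb"))["wrist"];w6=pickle.load(open("w6.pkl","rb"))
def blob(w,seed):
    g=cv2.GaussianBlur(cv2.cvtColor(w["pixels"],cv2.COLOR_BGR2GRAY),(3,3),0);m=(g<58).astype(np.uint8)
    n,l,s,c=cv2.connectedComponentsWithStats(m);k=l[seed[1],seed[0]];y,x=np.nonzero(l==k);P=np.c_[x,y].astype(np.float32)
    return s[k],c[k],cv2.minAreaRect(P),(l==k)
s4=np.array([.6836,-.0365,.0502])
def sil(w,sx,gx,a):  # silhouette centroid of the grip cylinder
    t=np.linspace(0,2*np.pi,40);P=[]
    for x in(gx-.024,gx+.03):
        c0=pol(x,.09,a);P+=[c0+[0,.01*np.cos(i),.01*np.sin(i)] for i in t]
    h=cv2.convexHull(projw(w,place(sx,np.array(P))).astype(np.float32));im=np.zeros((400,640),np.uint8);M=cv2.moments(h);return np.array([M["m10"]/M["m00"],M["m01"]/M["m00"]]),h
for n,w,seed in(("c4",w4,(542,75)),("w6",w6,(543,125))):
    b=blob(w,seed);print(n,b[0],b[1],b[2])
    for sx in(s4,st):
        f=lambda p:sil(w,sx,p[0],p[1])[0]-b[1];m=least_squares(f,[-.034,.5],diff_step=1e-2);print(m.x,f(m.x))
y0,x0=95,495
for r in blob(w6,(543,125))[3][y0:y0+55,x0:x0+110:1][::2]:print("".join(".#"[int(v)] for v in r))
```

```text
c4 [ 508   56   68   39 1733] [541.46335834  74.92671668] ((541.7211303710938, 74.98285675048828), (69.29454803466797, 27.445911407470703), 12.264772415161133)
[-0.03492549  0.28476264] [-1.17400100e-06  2.31750931e-06]
[-0.03308108  0.31326386] [-1.35877337e-06 -1.80963698e-06]
w6 [ 507  108   70   34 1789] [541.06036892 124.93460034] ((541.576416015625, 124.69775390625), (70.11132049560547, 29.7226505279541), 5.440331935882568)
[-0.03634372  0.69916282] [-8.08640834e-08  3.42878764e-07]
[-0.03363524  0.72401605] [1.48577749e-06 2.93244966e-08]
..............................................................................................................
..............................................................................................................
..............................................................................................................
..............................................................................................................
........................................................................................................
[... 1859 characters left out ...]
####..............................
........................................##....##.....#########################................................
...................................................................#########..................................
..............................................................................................................
..............................................................................................................
..............................................................................................................
..............................................................................................................
```

Request:
servo_tool(moves=[-3, 0, 0, 0, -3, 0, 0, 0, -1.5, 0, 0, 0, 0, 0, 0, 0, 0, 0, 0, 0])

```text
time: 18.52
ee_pos: [0.5001, -0.0896, 0.169]
orientation: [0.69, 0.724, 0.0, -0.001]
ft_force: [-0.3, 0.5, -0.2]
width: 0.997
gripper_force: 0.0
```

Run:
```python
from h import *;tcp()
from bench import bot
import cv2,pickle
w=bot.camera("wrist");pickle.dump(w,open("w7.pkl","wb"))
s4=np.array([.6836,-.0365,.0502])
p=projw(w,place(s4,pol(.018,.074,.7)));print(p,projw(w,place(s4,pol(-.035,.09,.7))))
x,y=430,0
im=cv2.resize(w["pixels"][y:y+150,x:x+200],None,fx=4,fy=4,interpolation=2);cv2.imwrite("pics/w7.png",im)
```

```text
tcp stand mm -183.3 -46.0 z 169.0 toolx-stand deg 89.83 q [-0.24 -0.16  1.59  0.    1.71 -0.29] f [-0.3  0.5 -0.2] 18.5167
[576.3953106  39.1502364] [541.32685385  19.44682126]
```

View pics/w7.png

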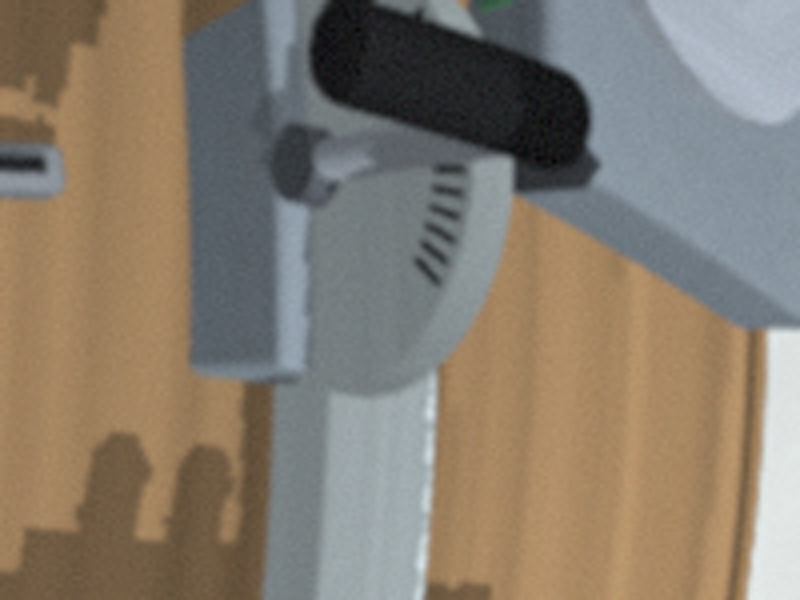

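The picture shows the lever arm nearly along the pointer tab, which peeks out under the grip: its lower shoulder is at (584,186) and its tip at (601,165). I'll refine both angles with it.

Run:
```python
import pickle
from scipy.optimize import least_squares
from h import *
w4=pickle.load(open("c4.pkl","rb"))["wrist"];w7=pickle.load(open("w7.pkl","rb"))
A=lambda u,v:np.array((455+u/3-.33,10+v/3-.33));B=lambda u,v:np.array((430+u/4-.37,v/4-.37))
def pt(sx,x,r,off,a):
    c=pol(x,r,a);return place(sx,c+off*np.array([0,-np.cos(.65-a),np.sin(.65-a)]))
s4=np.array([.6836,-.0365,.0502])
for sx in(s4,st,s4+[0,-.002,0]):
  def f(p):
    x,a,rs=p
    o4=[projw(w4,pt(sx,x,.074,0,a))-A(377,366),projw(w4,pt(sx,x,rs,.005,a))-A(361,384),projw(w4,pt(sx,x,rs,-.005,a))-A(362,350)]
    o7=[projw(w7,pt(sx,x,.074,0,a))-B(601,165),projw(w7,pt(sx,x,rs,.005,a))-B(584,186)]
    return np.concatenate(o4+o7)
  m=least_squares(f,[.015,.7,.07]);print("pointer",m.x.round(4),f(m.x).round(1))
  # grip in w7: lower silhouette line and ends
  def g(p):
    x,a=p;t=np.linspace(0,2*np.pi,60);C=[projw(w7,place(sx,pol(q,.09,a)+np.c_[0*t,.01*np.cos(t),.01*np.sin(t)])) for q in(x-.024,x+.03)]
    return np.array([C[0][:,0].min()-B(310,50)[0],C[1][:,0].max()-B(590,110)[0],C[1][:,1].max()-B(560,167)[1],C[0][:,1].max()-B(345,104)[1]])
  n=least_squares(g,[-.035,.7]);print("grip w7",n.x.round(4),g(n.x).round(1))
```

```text
pointer [0.022  0.7013 0.0682] [ 0.1  0.9 -0.  -0.2  1.  -1.  -0.4 -0.4 -0.7  0.7]
grip w7 [-0.0354  0.6941] [-1.9  2.5  0.9 -0.8]
pointer [0.0247 0.7327 0.0684] [-0.   1.  -0.1 -0.3  1.2 -1.1 -0.4 -0.3 -0.7  0.6]
grip w7 [-0.0327  0.7185] [-1.9  2.5  0.9 -0.8]
pointer [0.022  0.6732 0.0682] [ 0.1  0.8  0.  -0.1  0.8 -0.9 -0.4 -0.5 -0.6  0.7]
grip w7 [-0.0354  0.6721] [-1.9  2.6  0.9 -0.9]
```

Lever and pointer agree to about 0.01 rad, and the gripper is clear of everything. Handing in.

```bash
python3 -c "
from bench import bot
print(bot.finish_job())"
```

```text
the job is handed in; nothing more can be done
None
```

The job is handed in at about 18.5 s, though no verdict came back: the rack stands squarely in the bay against the back beam, and I measured the released dimmer lever within about 0.01 rad of the pointer.

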